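# Close-pack the last two spice tins in the round biscuit tin

## Task

Pack the two red-lidded spice tins, one lying on the cart and one standing on edge in the teal caddy, into the round biscuit tin with the five yellow-lidded ones, so that all seven lie flat on its floor in one layer, lids up: one in the middle, six around it. The one from the caddy must first be laid flat on the cart top, lid up, and let go, to be taken again by its rim; close up the yellow tin that has strayed so that the last one fits. Leave the trivet, ramekin, spoon rest and bottle opener where they are.

Things in the scene. Friction and masses are not known exactly. Their poses are not given: they have to be found in the camera images.
- biscuit_floor (a point): centre of the inner floor of the large blue round biscuit tin: inside 193 mm across, wall 4 mm thick, floor 4 mm above the cart top, rim 48 mm above the cart top (44 mm deep inside); z up. The tin is open, stays put and has no useful yaw
- caddy: teal plastic two-tier caddy, stays put; origin on the cart top under the middle of its front slot row, +x towards its back, 144 mm wide in y, base from x = -20 to +170 mm. Slot row: two cells centred at y = -35 and +35 mm, each 32 mm in x by 66 mm in y, floor 6 mm up, walls 32 mm up; the +y cell holds a spice tin on edge, lid towards +x, the other is empty
- caddy_tray (a point): centre of the rim of the caddy's raised rear tray, 106 mm above the cart top; the tray is 88 mm deep (x) by 144 mm wide (y), its near edge 82 mm behind the slot row's middle; its contents reach 120 mm up
- trivet: round wooden trivet, 150 mm across, 12 mm thick, origin under its centre; bystander
- ramekin: glass ramekin, 84 mm across, 45 mm tall, origin under its centre; bystander
- spoon_rest: white ceramic spoon rest, bowl 104 mm across with a 90 mm handle towards its +y, 10 mm tall, origin under the bowl's centre; bystander
- opener: steel bottle opener lying flat, 115 mm long along its x, 6 mm thick; bystander
- spare_a_center (a point): flat round spice tin with a screw lid, 62 mm across and 28 mm thick, about 70 g (50 to 100 g), silver with a red lid; the point is its centre (half-way up), z points out of the lid; starts lying flat on the cart top, lid up; to be packed
- spare_b_center (a point): flat round spice tin with a screw lid, 62 mm across and 28 mm thick, about 70 g (50 to 100 g), silver with a red lid; the point is its centre (half-way up), z points out of the lid; starts standing on edge in a caddy cell, its top 68 mm above the cart top, axis level; to be packed
- packed_mid_center (a point): flat round spice tin with a screw lid, 62 mm across and 28 mm thick, about 70 g (50 to 100 g), silver with a yellow lid; the point is its centre (half-way up), z points out of the lid; already flat in the biscuit tin: the one in the middle of the biscuit tin. Loose, slides easily when pushed (friction about 0.3)
- packed_1_center (a point): flat round spice tin with a screw lid, 62 mm across and 28 mm thick, about 70 g (50 to 100 g), silver with a yellow lid; the point is its centre (half-way up), z points out of the lid; already flat in the biscuit tin: one of the outer ring, touching or near the wall. Loose, slides easily when pushed (friction about 0.3)
- packed_2_center (a point): flat round spice tin with a screw lid, 62 mm across and 28 mm thick, about 70 g (50 to 100 g), silver with a yellow lid; the point is its centre (half-way up), z points out of the lid; already flat in the biscuit tin: one of the outer ring, touching or near the wall. Loose, slides easily when pushed (friction about 0.3)
- packed_3_center (a point): flat round spice tin with a screw lid, 62 mm across and 28 mm thick, about 70 g (50 to 100 g), silver with a yellow lid; the point is its centre (half-way up), z points out of the lid; already flat in the biscuit tin: one of the outer ring, touching or near the wall. Loose, slides easily when pushed (friction about 0.3)
- packed_4_center (a point): flat round spice tin with a screw lid, 62 mm across and 28 mm thick, about 70 g (50 to 100 g), silver with a yellow lid; the point is its centre (half-way up), z points out of the lid; already flat in the biscuit tin: outer ring, strayed along the wall into the free space, leaving 16 to 25 mm between its edge and its ring neighbour. Loose, slides easily when pushed (friction about 0.3)
There are look-alikes about, which are no part of the job. What is shaped like the part that bears spare_a_center but black is not meant. What is shaped like the part that bears packed_1_center but purple is not meant.

How it is judged:
On the way:
1. the red-lidded tin from the caddy lies flat on the cart top, lid up, let go (height (world z) of spare_b_center between 0.01 and 0.018 m and angle between spare_b_center's own z axis and vertical below 0.12 rad and horizontal distance between spare_b_center and biscuit_floor above 0.12 m and contact force between spare_b and the fingers below 0.1 N and linear speed of spare_b below 0.03 m/s), for 0.1 s.
At the end, for the whole second after the job is handed in: all seven spice tins are inside the biscuit tin (centres within 69 mm of its axis), flat on its floor (centre 14 mm above the floor, within 4 mm), lid up within 0.12 rad, at rest and not touched by the robot (horizontal distance between each of packed_mid_center, packed_1_center, packed_2_center, packed_3_center, packed_4_center, spare_a_center, spare_b_center and biscuit_floor below 0.069 m and z of packed_mid_center in the frame of biscuit_floor between 0.01 and 0.018 m and angle between each of packed_mid_center, packed_1_center, packed_2_center, packed_3_center, packed_4_center, spare_a_center, spare_b_center's own z axis and vertical below 0.12 rad and linear speed of each of packed_mid, packed_1, packed_2, packed_3, packed_4, spare_a, spare_b below 0.02 m/s and z of packed_1_center in the frame of biscuit_floor between 0.01 and 0.018 m and z of packed_2_center in the frame of biscuit_floor between 0.01 and 0.018 m and z of packed_3_center in the frame of biscuit_floor between 0.01 and 0.018 m and z of packed_4_center in the frame of biscuit_floor between 0.01 and 0.018 m and z of spare_a_center in the frame of biscuit_floor between 0.01 and 0.018 m and z of spare_b_center in the frame of biscuit_floor between 0.01 and 0.018 m).
It fails at once if the trivet is moved by more than 30 mm (distance of trivet from where it was at the start of the episode above 0.03 m).
It fails at once if the ramekin is moved by more than 30 mm (distance of ramekin from where it was at the start of the episode above 0.03 m).
It fails at once if the spoon rest is moved by more than 30 mm (distance of spoon_rest from where it was at the start of the episode above 0.03 m).
It fails at once if the opener is moved by more than 30 mm (distance of opener from where it was at the start of the episode above 0.03 m).
It also fails if it takes over 72 s, if anything falls off the work surface, if the arm or the gripper's body presses on something with over 40 N, if the wrist force passes 120 N, or if a joint passes its speed limit or range.

## Robot

A 6-joint arm with a two-finger parallel gripper is mounted at the origin on the work surface. World frame = base frame: x ahead of the robot, y to its left, z up, the work surface at z = 0. Lengths are in m, angles in rad, forces in N, time in s.
With the tool pointing down it reaches from about 0.275 to 0.725 m from the base axis. Payload 15.9 kg.
Tool frame: the origin (TCP) lies midway between the tips of the shut fingers; the grasp point (between the pads) lies 19 mm behind it (grip_depth is the distance from the TCP to the grasp point, in m); z points along the fingers, y is the line along which they close (so a half turn about z gives the same grasp; the last joint's range is limited). The gripper opens to 85 mm and grips with 20 to 120 N. Pads are 22 mm wide; open, the fingers measure 114 mm over their backs; the gripper's body (76 mm by 85 mm) begins 54 mm behind the grasp point. The pads swing forward as they close: fully open they stand 13 mm farther back than shut.
Start: joints at [1.135, 0.213, -0.034, 1.323, 0, 1.571], TCP at [0.211, 0.453, 0.197] pointing down, gripper open.
Joint ranges: [-2.98, 2.98], [-0.74, 1.72], [-1.14, 1.35], [-2.1, 2.04], [-1.57, 1.44], [-3.14, 3.14]. Speed limits (rad/s): [1.89, 1.89, 2.39, 2.57, 3.14, 3.14].

## Interface

Orientations are given as a unit quaternion [w, x, y, z].
In Python, from bench import * gives the robot as it stands. The module is installed in compiled form; this text tells all that it offers. Calls block until the motion is done:
- move_to(position, orientation): joint-space move of the TCP to a pose.
- line_to(position, rotation=None, v=0.15, until_force=None): straight line of the TCP; rotation=None keeps the orientation; v is the mean speed in m/s. With until_force (N) it stops when the force on the tool has changed by that much, and returns True; else False.
- goto_joints(angles): joint-space move.
- gripper_to(opening, newtons=None): finger opening in m; newtons is the grip in N (None keeps the last); returns when the fingers have stopped.
- hold(seconds).
- inverse_kinematics(position, orientation): joint angles nearest the present ones, or None.
- read_camera(name): name is "side" or "top"; returns the picture (480x640x3 uint8, blue, green, red); there is no depth.
- camera_info(name): a dict with "intrinsics" (3x3 intrinsics, pixels), "T" (4x4, takes a point from camera to world coordinates). Camera axes: x right, y down, z forward; pixel columns grow to the right and rows downward; lengths in m; the calibration is good to about 2 mm. A picture is of the moment at which its call begins. camera_info takes no time and is no camera call.
A pose or a line that the arm cannot do raises PlanningError and nothing moves.
- sign_off(): hands the job in; it is judged then, once.
Readings, each from a call of its own:
- current_time_s(): time.
- current_joint_pos(): joint angles.
- current_qd(): joint speeds.
- current_tau(): joint torques, N m.
- current_tcp_pos(): TCP position.
- current_ee_rot(): TCP orientation.
- current_ft_force(): force on the tool from outside, world axes, zero at the start.
- current_moment(): the same for the moment, N m.
- current_width(): finger opening in m.
- current_finger_force(): force on a finger pad.
Only numpy, scipy, OpenCV 4.12 (cv2) and the standard library are available. Lean on these libraries where they do the work, as an engineer would, in place of code of your own. Each camera call takes 0.05 s, during which the arm holds its last target. There are 200 camera calls.

## Working session

There is one attempt and no reset: what is moved stays moved. The work goes in short steps, each a Python script; the robot and the scene stay as the last script left them, time stands still between calls to the robot, and variables do not carry over. Pictures are saved under pics/ and viewed, at most 11 in all, crops included, and the job is handed in when it is done.

```bash
mkdir -p pics
python3 - <<'E'
from bench import *
import cv2,numpy as np
for n in("top","side"):
    cv2.imwrite(f"pics/{n}0.png",read_camera(n)); c=camera_info(n); print(n,np.round(c["intrinsics"],1).tolist(),np.round(c["T"],3).tolist())
print(current_tcp_pos(),current_ee_rot(),current_time_s())
E
```

```text
top [[440.6, 0.0, 322.0], [0.0, 440.6, 237.0], [0.0, 0.0, 1.0]] [[0.01, -0.981, 0.196, 0.348], [-1.0, -0.013, -0.016, 0.007], [0.019, -0.196, -0.98, 1.275], [0.0, 0.0, 0.0, 1.0]]
side [[450.6, 0.0, 316.4], [0.0, 450.6, 243.1], [0.0, 0.0, 1.0]] [[0.931, -0.291, 0.221, 0.303], [-0.365, -0.714, 0.597, -0.752], [-0.016, -0.637, -0.771, 1.098], [0.0, 0.0, 0.0, 1.0]]
[0.21090367 0.4529592  0.19605412] [-1.15010731e-04  2.16162004e-01  9.76357372e-01 -5.07391754e-04] 0.1
```

View pics/top0.png

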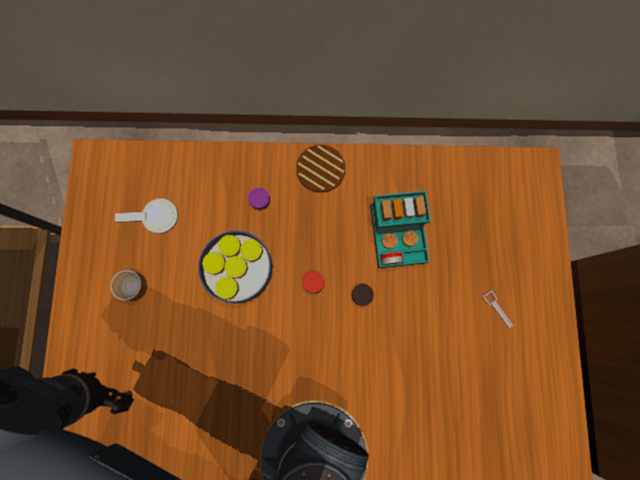

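View pics/side0.png

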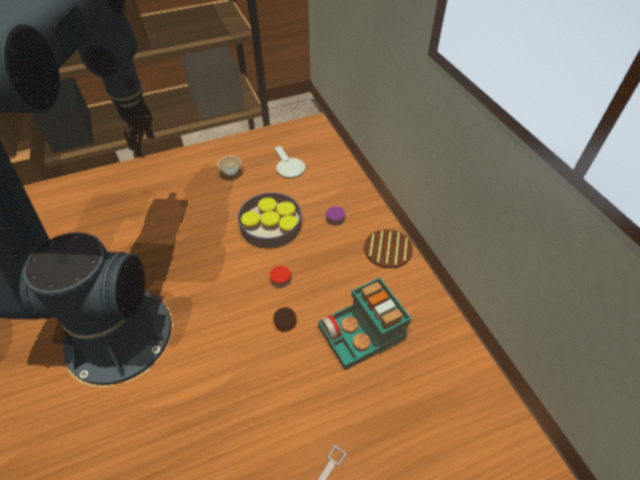

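Top view: the lids near the task are:
- red at (313,282)
- black look-alike at (362,295)
- purple look-alike at (259,198)
- five yellow in the blue tin around (235,267)
- red-lidded tin on edge in the caddy at (391,258)

Spare A is the red one, and spare B is the one in the caddy's left (+y) cell. I'll confirm this in one crop while measuring.

```bash
cat > h.py <<'E'
from bench import *
import cv2,numpy as np
from scipy.optimize import least_squares
from scipy.spatial.transform import Rotation as R
def ray(n,px,z):
    c=camera_info(n);K=np.array(c["intrinsics"]);T=np.array(c["T"])
    px=np.atleast_2d(px).astype(float)
    d=np.c_[px,np.ones(len(px))]@np.linalg.inv(K).T@T[:3,:3].T
    return T[:3,3]+d*((z-T[2,3])/d[:,2])[:,None]
def pix(n,P):
    c=camera_info(n);K=np.array(c["intrinsics"]);T=np.array(c["T"])
    q=(np.asarray(P)-T[:3,3])@T[:3,:3]@K.T
    return q[:2]/q[2]
def mask(im,col):
    h=cv2.cvtColor(im,cv2.COLOR_BGR2HSV)
    H,S,V=cv2.split(h)
    if col=="yellow": m=(H>22)&(H<40)&(S>170)&(V>90)
    if col=="red": m=((H<5)|(H>174))&(S>170)&(V>90)
    if col=="teal": m=(H>75)&(H<100)&(S>120)
    if col=="blue": m=(H>100)&(H<135)&(S>60)&(V<140)
    return m.astype(np.uint8)*255
def blobs(im,col,amin=40):
    n,l,s,c=cv2.connectedComponentsWithStats(mask(im,col))
    return [(c[i],s[i]) for i in range(1,n) if s[i,4]>=amin]
def tins(n,im,col="yellow",z=.032):
    """lid centres: split the mask by distance-transform maxima"""
    m=cv2.resize(mask(im,col),None,fx=4,fy=4,interpolation=cv2.INTER_CUBIC)
    d=cv2.distanceTransform((m>127).astype(np.uint8),cv2.DIST_L2,5)
    k,l,s,c=cv2.connectedComponentsWithStats((d>0.6*d.max()).astype(np.uint8))
    p=[(c[i]+.5)/4-.5 for i in range(1,k)]
    return np.array(p),ray(n,np.array(p),z)
E
python3 - <<'E'
from h import *
np.set_printoptions(precision=4,suppress=True)
for n in("top","side"):
    im=cv2.imread(f"pics/{n}0.png")
    p,w=tins(n,im);print(n,"yellow\n",np.c_[p,w])
    for c,z in(("red",.028),("blue",.048),("teal",.032)):
        for a,s in blobs(im,c): print(c,a,s,ray(n,a,z))
im=cv2.imread("pics/top0.png")
a=cv2.resize(im[185:310,190:440],None,fx=3.2,fy=3.2,interpolation=cv2.INTER_CUBIC)
cv2.imwrite("pics/crop1.png",a[:, :800])
E
```

```text
top yellow
 [[228.7843 245.0432   0.5697   0.2524   0.032 ]
 [250.4724 249.7131   0.557    0.1901   0.032 ]
 [213.1339 262.6603   0.5185   0.2939   0.032 ]
 [235.3636 266.5904   0.5081   0.2307   0.032 ]
 [226.2477 287.3445   0.4493   0.2533   0.032 ]]
red [390.8261 254.7681] [381 253  21   6  69] [[ 0.5481 -0.212   0.028 ]]
red [312.8584 281.7948] [303 272  21  21 346] [[0.468  0.0109 0.028 ]]
blue [233.6085 269.0225] [199 231  72  72 355] [[0.4991 0.2324 0.048 ]]
teal [399.1007 211.3482] [375 191  55  36 606] [[ 0.6762 -0.2382  0.032 ]]
teal [403.3028 248.9547] [374 227  55  40 905] [[ 0.5648 -0.2476  0.032 ]]
side yellow
 [[268.7764 211.8857   0.5126   0.255    0.032 ]
 [286.1332 214.8081   0.5608   0.2211   0.032 ]
 [249.5169 218.7231   0.4458   0.2496   0.032 ]]
red [279.8405 274.3319] [271 267  19  16 232] [[0.4674 0.0068 0.028 ]]
red [334.3019 323.0755] [329 316  11  17  53] [[ 0.5522 -0.2008  0.028 ]]
teal [370.7737 314.0657] [356 294  31  39 137] [[ 0.6535 -0.2143  0.032 ]]
teal [355.1832 344.8429] [342 331  33  28 191] [[ 0.5765 -0.2816  0.032 ]]
teal [343.6387 353.178 ] [334 343  20  21 191] [[ 0.5396 -0.2918  0.032 ]]
```

View pics/crop1.png

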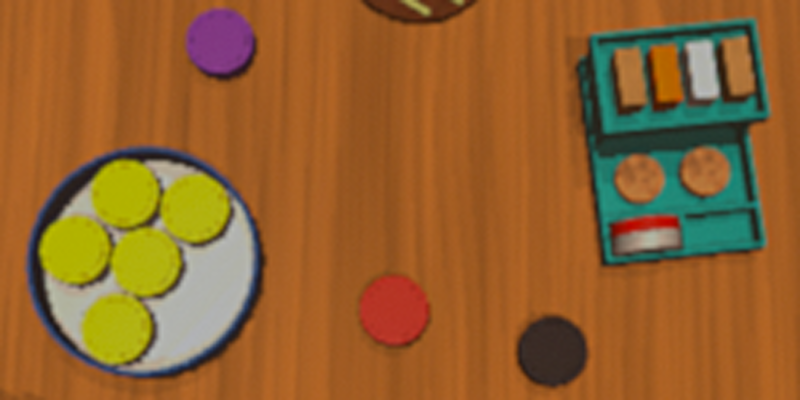

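The crop confirms it. Spare A is the red lid at crop (394,310). Spare B is on edge at crop (645,235) with its lid towards the caddy's back. The purple and black tins are distractors. Next I'll find the caddy pose and the biscuit centre, and check reach for the laying poses.

```bash
cat >> h.py <<'E'
def down(yaw):
    """tool down, tool y along world direction yaw+90deg (mod 180)"""
    q=(R.from_euler('z',yaw)*R.from_euler('x',np.pi)).as_quat(); return np.r_[q[3],q[:3]]
def tilted(head,phi):
    """tool z heading 'head', phi below level; tool y upward side"""
    z=np.array([np.cos(head)*np.cos(phi),np.sin(head)*np.cos(phi),-np.sin(phi)])
    y=np.array([np.cos(head)*np.sin(phi),np.sin(head)*np.sin(phi),np.cos(phi)])
    q=R.from_matrix(np.c_[np.cross(y,z),y,z]).as_quat(); return np.r_[q[3],q[:3]]
def flip(q):  # half turn about tool z
    r=(R.from_quat(np.r_[q[1:],q[0]])*R.from_euler('z',np.pi)).as_quat(); return np.r_[r[3],r[:3]]
E
python3 - <<'E'
from h import *
np.set_printoptions(precision=4,suppress=True)
f=lambda x,y:np.array([190+x/3.2,185+y/3.2])-.3
t=[ray("top",f(*c),.106)[0] for c in((590,35),(752,20),(768,117),(602,137))]
print("tray corners",np.array(t),"mean",np.mean(t,0))
d=(t[0]+t[3]-t[1]-t[2])/2; yaw=np.arctan2(-d[0],d[1]); print("w",np.linalg.norm(d),"yaw",yaw)
o=np.mean(t,0)[:2]-126e-3*np.array([np.cos(yaw),np.sin(yaw)]); print("origin from tray",o)
fr=np.array([ray("top",f(*c),.032)[0] for c in((605,264),(763,248))]);dd=fr[0]-fr[1]
print("front",fr,"yaw",np.arctan2(-dd[0],dd[1]))
print("tin top px->",ray("top",f(646,226),.066))
for n in("top","side"):
    im=cv2.imread(f"pics/{n}0.png"); m=mask(im,"blue"); ys,xs=np.nonzero(m)
    c=np.c_[xs,ys].astype(np.float32)
    c=c[np.linalg.norm(c-pix(n,[.507,.23,.048]),axis=1)<45]
    h=cv2.convexHull(c)[:,0]; w=ray(n,h,.048)[:,:2].astype(np.float32)
    print(n,len(c),"enclosing",cv2.minEnclosingCircle(w),"ell",cv2.fitEllipse(w))
C=o+np.array([-np.sin(yaw),np.cos(yaw)])*.035
print("B",C)
for y in(yaw,yaw+np.pi):
  for yy in(y+np.pi/2,y-np.pi/2): print("grasp",yy,inverse_kinematics([*C,.036],down(yy)))
for h in(-.9,-.6,-.35,0):
  for rr in(.3,.36,.42,.48):
    for phi in(.7,):
      for q in(tilted(h,phi),flip(tilted(h,phi))):
        j=inverse_kinematics([rr*np.cos(h),rr*np.sin(h),.05],q)
        if j is not None: print(h,rr,phi,np.array(j))
E
```

```text
tray corners [[ 0.7005 -0.1553  0.106 ]
 [ 0.7162 -0.2964  0.106 ]
 [ 0.6298 -0.307   0.106 ]
 [ 0.6103 -0.1643  0.106 ]] mean [ 0.6642 -0.2307  0.106 ]
w 0.1429909543600556 yaw 0.12336201582282737
origin from tray [ 0.5392 -0.2462]
front [[ 0.5112 -0.1761  0.032 ]
 [ 0.5273 -0.3178  0.032 ]] yaw 0.11307531927655963
tin top px-> [[ 0.5405 -0.2073  0.066 ]]
top 355 enclosing ((0.5076530575752258, 0.22998033463954926), 0.10138330608606339) ell ((0.5074551105499268, 0.2302040308713913), (0.19883956015110016, 0.20193660259246826), 143.74693298339844)Traceback (most recent call last):
  File "<stdin>", line 15, in <module>
TypeError: 'NoneType' object is not subscriptable
```

Run:
```python
from h import *
np.set_printoptions(precision=2,suppress=True)
C=[.537,-.2105]; yaw=.118
for yy in(yaw+np.pi/2,yaw-np.pi/2): print("grasp",yy,np.array(inverse_kinematics([*C,.036],down(yy))))
for h in(-.9,-.6,-.37,-.1):
  for rr in(.34,.42,.5):
      for i,q in enumerate((tilted(h,.7),flip(tilted(h,.7)))):
        j=inverse_kinematics([rr*np.cos(h),rr*np.sin(h),.035],q)
        if j is not None: print(h,rr,i,np.array(j))
for a in range(0,360,45):
    p=[.5076+.06*np.cos(np.radians(a)),.23+.06*np.sin(np.radians(a)),.02]
    print(a,[None if inverse_kinematics(p,down(y)) is None else np.array(inverse_kinematics(p,down(y))) for y in(np.radians(a),np.radians(a)+np.pi)])
```

```text
grasp 1.6887963267948964 [-0.37  0.45 -0.12  1.    0.    1.08]
grasp -1.4527963267948967 [-0.37  0.45 -0.12  1.    0.   -2.06]
0 [array([ 0.38,  0.53, -0.03,  1.01,  0.  , -2.76]), array([ 0.38,  0.53, -0.03,  1.01,  0.  ,  0.38])]
45 [array([ 0.46,  0.53, -0.03,  1.01,  0.  ,  2.82]), array([ 0.46,  0.53, -0.03,  1.01,  0.  , -0.33])]
90 [array([ 0.52,  0.47, -0.12,  0.97,  0.  ,  2.09]), array([ 0.52,  0.47, -0.12,  0.97,  0.  , -1.05])]
135 [array([ 0.53,  0.39, -0.25,  0.93,  0.  ,  1.32]), array([ 0.53,  0.39, -0.25,  0.93,  0.  , -1.83])]
180 [array([ 0.47,  0.32, -0.35,  0.9 ,  0.  ,  0.47]), array([ 0.47,  0.32, -0.35,  0.9 ,  0.  , -2.67])]
225 [array([ 0.38,  0.32, -0.36,  0.89,  0.  , -0.4 ]), array([ 0.38,  0.32, -0.36,  0.89,  0.  ,  2.74])]
270 [array([ 0.32,  0.38, -0.26,  0.92,  0.  , -1.25]), array([ 0.32,  0.38, -0.26,  0.92,  0.  ,  1.89])]
315 [array([ 0.33,  0.47, -0.13,  0.97,  0.  , -2.03]), array([ 0.33,  0.47, -0.13,  0.97,  0.  ,  1.11])]
```

Run:
```python
from h import *
np.set_printoptions(precision=2,suppress=True)
for h in(-.3,):
  for rr in(.45,.5,.55,.6,.65,.7,.75,.8):
    for phi in(.6,.75,.9,1.05,1.2):
      for i,q in enumerate((tilted(h,phi),flip(tilted(h,phi)))):
        j=inverse_kinematics([rr*np.cos(h),rr*np.sin(h),.035],q)
        if j is not None: print(h,rr,phi,i,np.array(j))
```

```text
-0.3 0.45 1.05 0 [-0.3  -0.2  -1.08  0.17  0.    1.57]
-0.3 0.45 1.05 1 [-0.3  -0.2  -1.08  0.17 -0.   -1.57]
-0.3 0.45 1.2 0 [-0.3  -0.1  -0.9   0.4   0.    1.57]
-0.3 0.45 1.2 1 [-0.3  -0.1  -0.9   0.4   0.   -1.57]
-0.3 0.5 1.05 0 [-0.3  -0.08 -0.98  0.15  0.    1.57]
-0.3 0.5 1.05 1 [-0.3  -0.08 -0.98  0.15 -0.   -1.57]
-0.3 0.5 1.2 0 [-0.3   0.   -0.8   0.39  0.    1.57]
-0.3 0.5 1.2 1 [-0.3   0.   -0.8   0.39  0.   -1.57]
-0.3 0.55 0.9 0 [-0.3  -0.01 -1.07 -0.16  0.    1.57]
-0.3 0.55 0.9 1 [-0.3  -0.01 -1.07 -0.16 -0.   -1.57]
-0.3 0.55 1.05 0 [-0.3   0.02 -0.88  0.14  0.    1.57]
-0.3 0.55 1.05 1 [-0.3   0.02 -0.88  0.14 -0.   -1.57]
-0.3 0.55 1.2 0 [-0.3   0.1  -0.69  0.4   0.    1.57]
-0.3 0.55 1.2 1 [-0.3   0.1  -0.69  0.4   0.   -1.57]
-0.3 0.6 0.9 0 [-0.3   0.09 -0.96 -0.15  0.    1.57]
-0.3 0.6 0.9 1 [-0.3   0.09 -0.96 -0.15 -0.   -1.57]
-0.3 0.6 1.05 0 [-0.3   0.12 -0.78  0.15  0.    1.57]
-0.3 0.6 1.05 1 [-0.3   0.12 -0.78  0.15 -0.   -1.57]
-0.3 0.6 1.2 0 [-0.3   0.2  -0.58  0.42  0.    1.57]
-0.3 0.6 1.2 1 [-0.3   0.2  -0.58  0.42  0.   -1.57]
-0.3 0.65 0.75 0 [-0.3
[... 1325 characters left out ...]
57]
-0.3 0.75 1.05 1 [-0.3   0.39 -0.41  0.26 -0.   -1.57]
-0.3 0.75 1.2 0 [-0.3   0.47 -0.18  0.55  0.    1.57]
-0.3 0.75 1.2 1 [-0.3   0.47 -0.18  0.55  0.   -1.57]
-0.3 0.8 0.6 0 [-0.3   0.49 -0.82 -0.7   0.    1.57]
-0.3 0.8 0.6 1 [-0.3   0.49 -0.82 -0.7   0.   -1.57]
-0.3 0.8 0.75 0 [-0.3   0.42 -0.66 -0.34  0.    1.57]
-0.3 0.8 0.75 1 [-0.3   0.42 -0.66 -0.34 -0.   -1.57]
-0.3 0.8 0.9 0 [-0.3   0.42 -0.48 -0.    0.    1.57]
-0.3 0.8 0.9 1 [-0.3   0.42 -0.48 -0.   -0.   -1.57]
-0.3 0.8 1.05 0 [-0.3   0.47 -0.27  0.31  0.    1.57]
-0.3 0.8 1.05 1 [-0.3   0.47 -0.27  0.31 -0.   -1.57]
-0.3 0.8 1.2 0 [-0.3   0.56 -0.03  0.61  0.    1.57]
-0.3 0.8 1.2 1 [-0.3   0.56 -0.03  0.61  0.   -1.57]
```

```bash
cat >> h.py <<'E'
BC=np.array([.5076,.2300])
def pol(r,a): a=np.radians(a); return BC+r*np.array([np.cos(a),np.sin(a)])
def ring(im):
    p,w=tins("top",im); v=w[:,:2]-BC
    return np.c_[w[:,:2],np.linalg.norm(v,axis=1)*1e3,np.degrees(np.arctan2(v[:,1],v[:,0]))%360]
np.set_printoptions(precision=4,suppress=True)
E
python3 - <<'E'
from h import *
gripper_to(0.0,40)
q=down(np.pi)
move_to([*pol(56,230)*1 if 0 else pol(.056,228),.09],q)
line_to([*pol(.056,228),.014],v=.2)
for a in(202,188,177):
    print(a,line_to([*pol(.059,a),.014],v=.08,until_force=6),current_ft_force())
line_to([*pol(.056,195),.014],v=.15); line_to([*pol(.056,195),.10],v=.25)
gripper_to(.082)
move_to([.4675,.009,.06],q)
im=read_camera("top");cv2.imwrite("pics/t1.png",im);print(ring(im))
print("touch",line_to([.4675,.009,-.016],v=.05,until_force=4),current_tcp_pos(),current_time_s())
E
```

```text
File "<stdin>", line 4
    move_to([*pol(56,230)*1 if 0 else pol(.056,228),.09],q)
                            ^^
SyntaxError: invalid syntax
```

Run:
```python
from h import *
gripper_to(0.0,40)
q=down(np.pi)
move_to([*pol(.056,228),.09],q)
line_to([*pol(.056,228),.014],v=.2)
for a in(202,188,177):
    print(a,line_to([*pol(.059,a),.014],v=.08,until_force=6),current_ft_force())
line_to([*pol(.056,195),.014],v=.15); line_to([*pol(.056,195),.10],v=.25)
gripper_to(.082)
move_to([.4675,.009,.06],q)
im=read_camera("top");cv2.imwrite("pics/t1.png",im);print(ring(im))
print("touch",line_to([.4675,.009,-.016],v=.05,until_force=4),current_tcp_pos(),current_time_s())
```

```text
202 False [ 0.0533  0.303  -0.1141]
188 False [-0.0627 -0.1102  0.0701]
177 False [-0.7413  0.6516 -0.1609]
[[  0.5695   0.2523  65.7378  19.7878]
 [  0.557    0.19    63.5948 321.0292]
 [  0.5185   0.2939  64.8631  80.3351]
 [  0.5082   0.2307   0.9362  47.4493]
 [  0.4493   0.2533  62.8376 158.2126]]
touch False [ 0.4677  0.009  -0.0158] 8.025
```

View pics/t1.png

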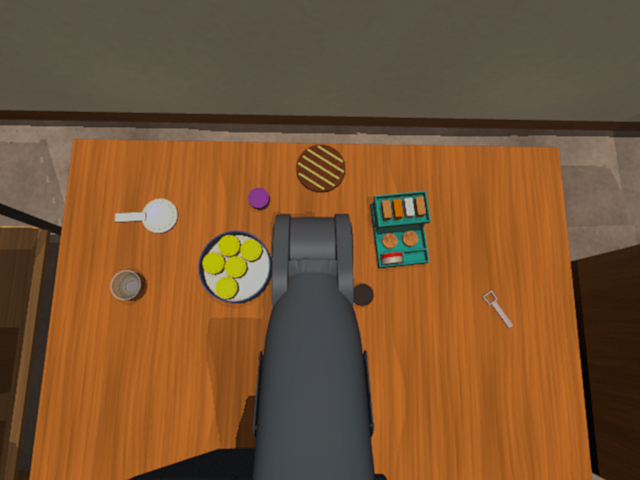

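The yellow tins read the same as before (stray still at (226,287)), so the push never made contact, and the table touch didn't register either. I'll check where the fingers really are.

Run:
```python
from h import *
print(current_tcp_pos(),current_ee_rot(),current_width(),current_ft_force(),current_finger_force())
im=read_camera("side")
a=cv2.resize(im[150:350,180:430],None,fx=3,fy=3,interpolation=cv2.INTER_CUBIC);cv2.imwrite("pics/s1.png",a)
print("tcp px",pix("side",current_tcp_pos()), "stray px",pix("side",[.4493,.2533,.032]))
```

```text
[ 0.4677  0.009  -0.0158] [ 0.0002 -0.      1.      0.    ] 0.08201148590921688 [-0.834  -0.4187 -0.2108] 0.0
tcp px [280.8573 282.2595] stray px [250.2348 217.6502]
```

View pics/s1.png

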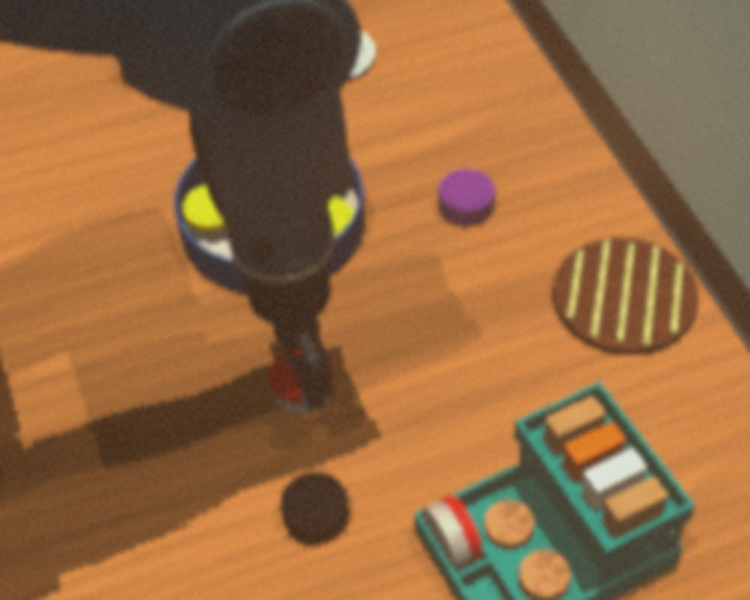

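The near finger tip shows at crop (318,400). That looks higher than expected, so I'll feel for A and for the table.

Run:
```python
from h import *
print("touch",line_to([.4675,.009,-.04],v=.04,until_force=3),current_tcp_pos(),current_ft_force())
line_to([.4675,.009,current_tcp_pos()[2]+.004],v=.05)
gripper_to(.055,30);print(current_width(),current_finger_force(),current_tcp_pos(),current_ft_force(),current_time_s())
```

```text
touch False [ 0.4676  0.009  -0.04  ] [-0.5893 -0.3252  0.4682]
0.061002710125289225 31.696119904518127 [ 0.4676  0.009  -0.0358] [-0.406  -0.1362  5.322 ] 9.3917
```

A is in the fingers (61 mm), but no table contact down to a reported z of -0.04. The real tip height is about 3 cm above the reported one. I'll measure that offset now, regrip A by its upper rim and lift.

Run:
```python
from h import *
gripper_to(.070); x,y=.4675,.009
line_to([x,y,-.030],v=.08)
f0=current_ft_force()
print("touch",line_to([x,y,-.060],v=.02,until_force=2.5)); zc=current_tcp_pos()[2]; print(zc,current_ft_force()-f0)
line_to([x,y,zc+.018],v=.08)
gripper_to(.055,40);print(current_width(),current_finger_force(),current_tcp_pos())
line_to([x,y,zc+.078],v=.15);hold(.2);print(current_width(),current_ft_force(),current_joint_pos(),current_time_s())
im=read_camera("side");cv2.imwrite("pics/s2.png",cv2.resize(im[150:350,180:430],None,fx=3,fy=3,interpolation=cv2.INTER_CUBIC))
for c,s in blobs(im,"red"):print(c,s)
```

```text
touch True
-0.04255415820160518 [-2.4803  0.1445  9.8811]
0.06030402271382751 41.32774114608765 [ 0.4674  0.009  -0.0247]
0.060029807615847405 [ 0.67    0.1951 -1.24  ] [ 0.0192  0.245  -0.4205  0.9078 -0.      0.0192] 12.0667
[334.3846 323.2115] [329 316  10  17  52]
```

View pics/s2.png

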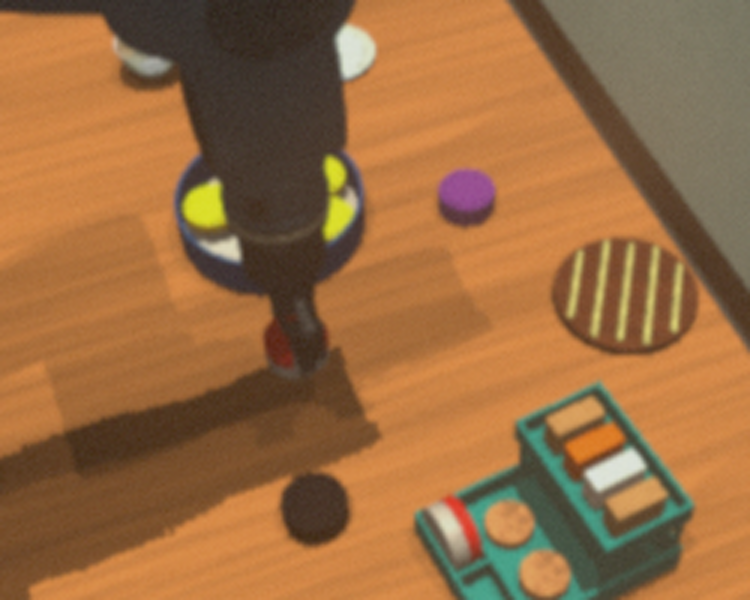

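A is held and lifted (crop 296,342). The real z is the reported z plus about 0.034. I'll lower A into the free space, use its held finger to slide the stray home, then release, tuck A in with shut fingers and look.

```bash
cat >> h.py <<'E'
ZB=.034   # true z = reported z + ZB
E
python3 - <<'E'
from h import *
rad=np.radians
z1=-.0426+.022
move_to([*pol(.060,240),.06],down(rad(240)))
line_to([*pol(.060,240),z1+.006],v=.15)
print("floor",line_to([*pol(.060,240),z1-.004],v=.03,until_force=3),current_tcp_pos()[2]-z1)
z=current_tcp_pos()[2]+.0015
line_to([*pol(.060,240),z],v=.05)
for a in(228,217,207):
    print(a,line_to([*pol(.061,a),z],down(rad(a)),v=.08,until_force=15),current_ft_force())
gripper_to(.068); line_to([*pol(.061,207),.06],v=.2)
gripper_to(0)
move_to([*pol(.058,263),.05],down(rad(235)))
im=read_camera("top");cv2.imwrite("pics/t2.png",im);print(ring(im),tins("top",im,"red"),current_time_s())
E
```

```text
floor True 0.00491122532054937
228 False [ 0.5064 -0.7395 -1.0184]
217 False [-0.8289 -0.103  -0.7846]
207 False [ 0.2136  0.5624 -0.9795]Traceback (most recent call last):
  File "<stdin>", line 14, in <module>
  File "h.py", line 45, in ring
    p,w=tins("top",im); v=w[:,:2]-BC
        ~~~~^^^^^^^^^^
  File "h.py", line 31, in tins
    return np.array(p),ray(n,np.array(p),z)
                       ~~~^^^^^^^^^^^^^^^^^
  File "h.py", line 8, in ray
    d=np.c_[px,np.ones(len(px))]@np.linalg.inv(K).T@T[:3,:3].T
      ~~~~~~~~~~~~~~~~~~~~~~~~~~^~~~~~~~~~~~~~~~~~~
ValueError: matmul: Input operand 1 has a mismatch in its core dimension 0, with gufunc signature (n?,k),(k,m?)->(n?,m?) (size 3 is different from 1)
```

Run:
```python
from h import *
line_to([*pol(.058,263),.08],v=.25)
gripper_to(.055,40)
move_to([.537,-.2105,.09],down(.118+np.pi/2))
im=read_camera("top");cv2.imwrite("pics/t2.png",cv2.resize(im[185:310,190:440],None,fx=3.2,fy=3.2,interpolation=cv2.INTER_CUBIC));print(ring(im))
p,w=tins("top",im,"red");print(p,w,[ (np.linalg.norm(x[:2]-BC),np.degrees(np.arctan2(*(x[:2]-BC)[::-1]))%360) for x in w],current_time_s())
```

```text
[[  0.5695   0.2521  65.7547  19.6814]
 [  0.557    0.1899  63.6702 320.9118]
 [  0.5191   0.2954  66.3853  80.0365]
 [  0.5115   0.2353   6.5708  53.9088]
 [  0.4564   0.2718  66.0624 140.7698]]
[[237.7437 283.584 ]
 [248.825  291.975 ]] [[0.4601 0.2217 0.032 ]
 [0.437  0.1897 0.032 ]] [(np.float64(0.04818157467777598), np.float64(189.9068508357962)), (np.float64(0.08125976327693069), np.float64(209.73773275455014))] 19.4417
```

View pics/t2.png

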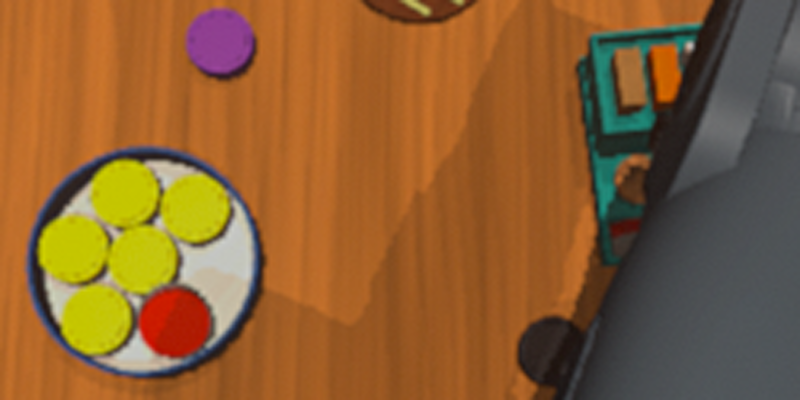

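A sits between the stray (now at 141°) and the open side, at crop (176,322). Now to take B from the caddy and lay it down.

Run:
```python
from h import *
x,y=.537,-.2105
print("hit",line_to([x,y,.003],v=.12,until_force=8),current_tcp_pos())
gripper_to(.015,50);w=current_width();print(w,current_finger_force())
if not .02<w<.035: raise SystemExit
line_to([x,y,.085],v=.15);print(current_width(),current_time_s())
h=-.08;d=np.array([np.cos(h),np.sin(h)])
line_to([.50,-.05,.10],v=.3)
q=tilted(h,.85)
move_to([*.62*d,.06],q);print(current_width(),current_joint_pos())
print("down",line_to([*.62*d,-.02],v=.05,until_force=3),current_tcp_pos(),current_ft_force(),current_time_s())
im=read_camera("side");cv2.imwrite("pics/s3.png",cv2.resize(im[150:350,180:430],None,fx=3,fy=3,interpolation=cv2.INTER_CUBIC))
```

```text
hit False [ 0.5375 -0.2106  0.0037]
0.027579237659392655 49.56149160861969
0.027441852846198968 21.3667
0.027589263736717627 [-0.0808  0.0708 -0.948  -0.1684 -0.      1.5706]
down True [ 0.6179 -0.0495  0.0063] [0.6547 0.94   3.0673] 24.475
```

View pics/s3.png

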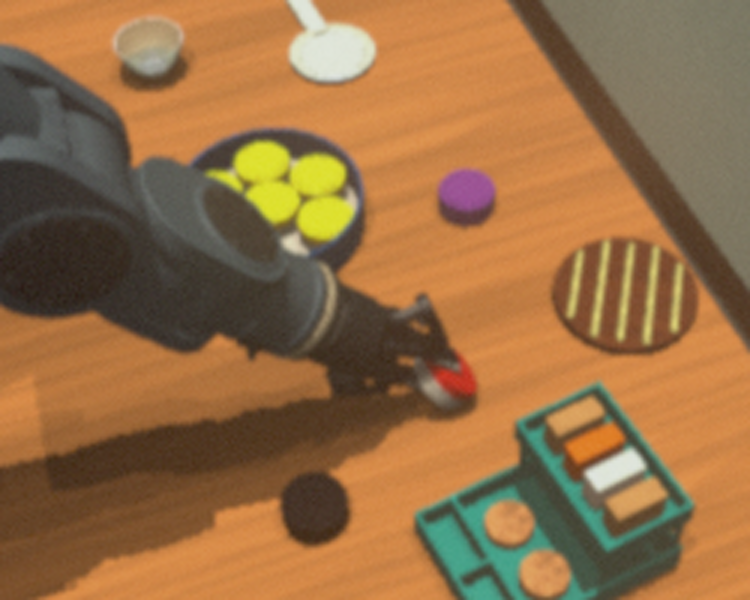

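B is held tilted with its lid up and its far edge on the cart (crop 450,380). Contact height fits the fingers being 34 mm shorter along the tool than reported. Next: release, draw back, then look.

Run:
```python
from h import *
h=-.08;phi=.85;d=np.array([np.cos(h),np.sin(h)])
gripper_to(.046)
p=current_tcp_pos(); z=np.array([*(d*np.cos(phi)),-np.sin(phi)])
line_to(p-.075*z,v=.15)
gripper_to(0)
move_to([*pol(.057,262),.05],down(np.radians(262+90)))
im=read_camera("top");p,w=tins("top",im,"red",.028);print(p,w,current_time_s())
im=read_camera("side");print([(c,s,ray("side",c,.028)) for c,s in blobs(im,"red")])
```

```text
[[333.3884 245.5   ]] [[ 0.573  -0.0467  0.028 ]] 29.575
[(array([251.375, 224.925]), array([248, 220,  10,  12,  40], dtype=int32), array([[0.4444, 0.2251, 0.028 ]])), (array([320.796, 278.352]), array([312, 270,  19,  17, 250], dtype=int32), array([[ 0.5728, -0.0514,  0.028 ]]))]
```

B lies flat at about (0.573,-0.049). Its lid blob is the same size as A's when flat. Next: tuck A, grip B by the rim, and look at the slot.

Run:
```python
from h import *
r=np.radians
print("in",line_to([*pol(.057,262),-.018],v=.12,until_force=8),current_tcp_pos()[2])
for a,rr in((250,.056),(242,.056),(235,.056)):
    print(a,line_to([*pol(rr,a),-.018],v=.07,until_force=8),current_ft_force())
line_to([*pol(.055,248),-.018],v=.15);line_to([*pol(.055,248),.05],v=.25)
gripper_to(.082)
move_to([.573,-.049,.03],down(np.pi))
im=read_camera("top");cv2.imwrite("pics/t3.png",cv2.resize(im[225:310,190:300],None,fx=5,fy=5,interpolation=cv2.INTER_CUBIC));print(ring(im))
line_to([.573,-.049,-.0205],v=.1,until_force=8)
gripper_to(.055,40);print(current_width(),current_tcp_pos())
line_to([.573,-.049,.05],v=.2);print(current_width(),current_time_s())
p,w=tins("top",im,"red",.032);print(p,w)
```

```text
in False -0.017458660939474728
250 False [-0.0577  0.1822 -0.1111]
242 False [-0.4865 -0.6704  0.3991]
235 False [ 0.9588  0.6746 -0.1295]
[[  0.5696   0.2521  65.8026  19.6637]
 [  0.5572   0.1899  63.7435 321.0565]
 [  0.5194   0.2952  66.2856  79.7109]
 [  0.5099   0.2341   4.7369  61.0674]
 [  0.4604   0.2763  66.1366 135.5394]]
0.060028162977049174 [ 0.5737 -0.0491 -0.0195]
0.06001801323389011 36.3333
[[239.5477 289.1568]] [[0.4446 0.2159 0.032 ]]
```

View pics/t3.png

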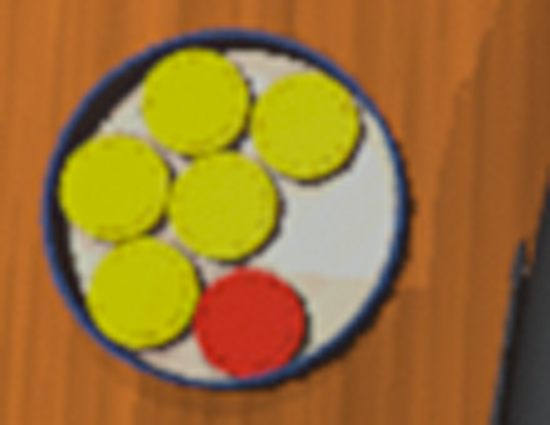

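A is tucked against the stray (crop 250,322). The open slot between A and the right-hand yellow tin is centred near 257°, with about 5 mm clearance all round. Putting B in.

Run:
```python
from h import *
r=np.radians; P=pol(.0625,257)
move_to([*P,.05],down(r(257)))
line_to([*P,.016],v=.15); hold(.1)
print("stop",line_to([*P,-.0055],v=.04,until_force=6),current_tcp_pos(),current_ft_force())
gripper_to(.076);hold(.2)
line_to([*P,.06],v=.2)
move_to([.45,-.05,.1],down(np.pi))
im=read_camera("top");cv2.imwrite("pics/t4.png",cv2.resize(im[225:310,190:300],None,fx=5,fy=5,interpolation=cv2.INTER_CUBIC));print(ring(im))
p,w=tins("top",im,"red",.032);print(p,w,np.linalg.norm(w[:,:2]-BC,axis=1),current_time_s())
im=read_camera("side");cv2.imwrite("pics/s4.png",cv2.resize(im[170:270,200:340],None,fx=5,fy=5,interpolation=cv2.INTER_CUBIC))
```

```text
stop False [ 0.4935  0.1691 -0.0055] [ 0.5788 -0.5649 -0.4503]
[[  0.5696   0.2521  65.8026  19.6637]
 [  0.5568   0.1898  63.5663 320.7314]
 [  0.5197   0.2954  66.4926  79.5317]
 [  0.51     0.234    4.651   59.6363]
 [  0.4603   0.2763  66.1435 135.6276]]
[[256.6276 271.7873]
 [239.447  289.0765]] [[0.494  0.1701 0.032 ]
 [0.4448 0.2162 0.032 ]] [0.0614 0.0643] 40.3583
```

View pics/s4.png

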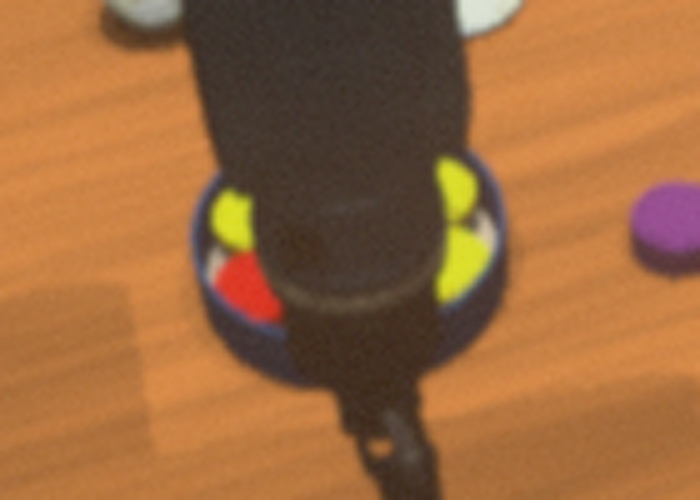

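From above, B sits at (0.494,0.170), clear of all its neighbours, but the arm hides it in this side view. I'll move the arm away for a last flatness check.

Run:
```python
from h import *
move_to([.25,.40,.2],down(np.pi))
S=read_camera("side");T=read_camera("top")
a=cv2.resize(S[180:260,220:320],(500,400),interpolation=cv2.INTER_CUBIC);cv2.imwrite("pics/s5.png",a)
print([(c,s,ray("side",c,.032)) for c,s in blobs(S,"red")],[(c,s) for c,s in blobs(T,"red")],current_time_s())
```

```text
[(array([251.7731, 226.395 ]), array([244, 221,  18,  13, 119], dtype=int32), array([[0.4433, 0.2149, 0.032 ]])), (array([270.8367, 232.1837]), array([263, 227,  18,  10,  98], dtype=int32), array([[0.492 , 0.1687, 0.032 ]]))] [(array([256.6006, 271.7542]), array([246, 261,  22,  22, 358], dtype=int32)), (array([239.431 , 289.0732]), array([228, 279,  23,  21, 355], dtype=int32))] 42.3333
```

View pics/s5.png

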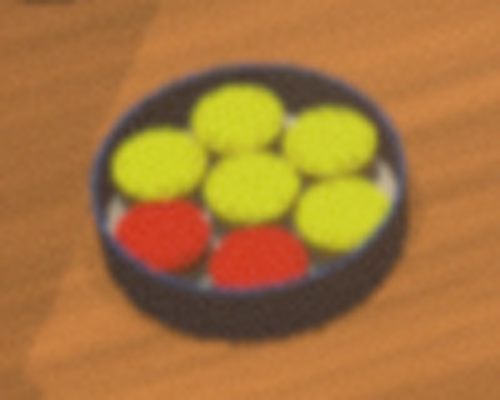

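All seven lie flat in one layer. The reds are at crop (162,236) and (258,258) with their lids level with the yellows, and the two views agree to 2 mm at lid height.

```bash
python3 -c "
from bench import *
print(sign_off())"
```

```text
the job is handed in; nothing more can be done
None
```

The job is handed in at about 42 s: all seven spice tins lie flat, lids up, in one layer in the biscuit tin, and the tin from the caddy was laid on the cart and let go first; `sign_off()` gave no verdict.

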